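Find the rattling power bricks on the burn-in stand

TASK

Some of the three power bricks on the burn-in stand have a part broken loose inside, which slides across when the brick is tipped far enough one way or the other by pressing down its overhanging ends. Find out which ones those are by tipping them where they lie, and lay each of them flat in the blue bin. The sound ones stay lying across both rails and must not be lifted off the stand; do not let a brick fall on the bench, and leave the other things on the bench where they are.

Things in the scene. Friction and masses are not known exactly. Their poses are not given: they have to be found in the camera images.
- brick_a_mid (a point): Centre (half-way up) of a closed black power brick, 160 mm long (its x axis) x 58 wide (y) x 34 high (z), about 0.4 kg, lying level across both rails, its middle within about 5 mm of half-way between them; each end overhangs its rail by about 48 mm. All three look the same and lie side by side about 105 mm apart, centre to centre, at least 35 mm clear between them.
- brick_b_mid (a point): Centre of another brick, same size and look. Inside every brick sits a transformer of about 0.12 kg. In a sound brick it is fixed, but off-centre, so a sound brick is heavier at one end. In a faulty one it has broken loose and slides about 74 mm along the length, from end to end; at the start it lies at one end or the other. (Rules, if any, call them broken_.. and whole_..)
- brick_c_mid (a point): Centre of another brick, same size and look. The loose part slides once the brick is tipped by more than about 6 to 10 degrees, and stays at the low end until the brick is tipped as far the other way. A sound brick and a faulty one can weigh the same.
- stand_rail (a point): Point on the stand half-way between the rails, level with their tops; axes as the stand's. Pressing down on an overhanging end, about 65 to 75 mm from a brick's middle, tips the brick about the nearer rail and takes about 2 to 10 N, the less the nearer its heavy part lies to that end; fingers rubbing sideways on its top also count. Let up, it falls back on to both rails.
- stand: Low aluminium burn-in stand, fixed. Origin on the bench under the middle of the rails, y axis along the rails, z up. Two round steel rails 12 mm thick, at x = -32 and +32 mm, their tops 62 mm above the bench. End plates at y = -185 and +185 mm, 68 mm high. A 92 mm square fan, 98 mm high, stands at y = -275 mm.
- bin: open blue plastic bin, fixed, 215 mm (its x) x 250 mm (its y) outside, 60 mm high, walls and floor 4 to 5 mm thick, empty at the start. Origin under its centre, on the bench.
- cooler: round radial heat sink with a fan on top, 92 mm across, 58 mm high; origin under its centre. Bystander.
- meter: grey multimeter lying on its back, 150 x 74 x 45 mm; origin under its centre. Bystander.
- carton_low: white product carton 150 x 105 x 45 mm, the lower of two; origin under its centre. Bystander.
- carton_top: white product carton 150 x 105 x 45 mm lying on the other; origin under its centre. Bystander.
- board: green controller board with a display, 110 x 80 mm, 16 mm high; origin under its centre. Bystander.
- driver: screwdriver, about 190 mm long, lying on the bench; its x axis runs along it. Bystander.
- charger: small black plug-in charger, 70 x 48 x 40 mm, with two pins 18 mm long; origin under its centre. Bystander.
There are look-alikes about, which are no part of the job. Leave any pink look-alike of the part that bears brick_b_mid alone.

How it is judged:
By the outcome, as a careful person would: the job done as asked, in the order asked, and still so for the second after the job is handed in, with the robot touching nothing.
It also fails if it takes over 72 s, if anything falls off the work surface, if the arm or the gripper's body presses on something with over 40 N, if the wrist force passes 120 N, or if a joint passes its speed limit or range.

ROBOT

A 6-joint arm with a two-finger parallel gripper is mounted at the origin on the work surface. World frame = base frame: x ahead of the robot, y to its left, z up, the work surface at z = 0. Lengths are in mm, angles in degrees, forces in N, time in s.
With the tool pointing down it reaches from about 325 to 925 mm from the base axis. Payload 3.1 kg.
Tool frame: the origin (TCP) lies at the very end of the fingers, on their centre line; the grasp point (between the pads) lies grasp_offset behind it (grasp_offset is the distance from the TCP to the grasp point, in mm); z points along the fingers, y is the line along which they close (so a half turn about z gives the same grasp; the last joint's range is limited). The gripper opens to 85 mm and grips with 20 to 120 N. Pads are 22 mm wide; open, the fingers measure 114 mm over their backs; the gripper's body (76 mm by 85 mm) begins 54 mm behind the grasp point. The pads swing forward as they close: fully open they stand 13 mm farther back than shut.
Start: joints at [-83.205, 12.427, 92.441, -0, 75.132, -6.429], TCP at [142.993, -608.434, 231.3] pointing down, gripper open.
Joint ranges: [-157.48, 157.48], [-44.54, 120.13], [17.64, 146.25], [-64.5, 244.5], [7.68, 150.69], [-147.95, 147.95]. Speed limits (degrees/s): [159.86, 159.86, 180, 180, 180, 180].

INTERFACE

Orientations are given as [roll, pitch, yaw] about the fixed x, y, z axes, in that order (R = Rz(yaw) Ry(pitch) Rx(roll)).
In Python, from station import * gives the robot as it stands. Calls block until the motion is done:
- goto(position, orientation): joint-space move of the TCP to a pose.
- move_l(position, attitude=None, speed=150): straight line of the TCP; attitude=None keeps the orientation; speed is the mean speed in mm/s.
- move_j(angles): joint-space move.
- grip(opening, squeeze=None): finger opening in mm; squeeze is the grip in N (None keeps the last); returns when the fingers have stopped.
- wait(seconds).
- solve_ik(position, orientation): joint angles nearest the present ones, or None.
- get_obs(): the state.
- get_image(name): name is "scene" or "top" or "wrist"; returns the picture (384x512x3 uint8, red, green, blue); there is no depth.
- get_calibration(name): a dict with "fx", "fy", "cx", "cy" (pixels), "D" ([k1, k2, p1, p2, k3] as OpenCV has them; the pictures are not rectified), "R" (3x3) and "t" (3): a world point X has camera coordinates R X + t; the wrist camera has in their place "mount" (4x4, takes a point from camera to tool coordinates, whose origin is the TCP and whose axes are the flange's). Camera axes: x right, y down, z forward; pixel columns grow to the right and rows downward; lengths in mm; the calibration is good to about 2 mm. A picture is of the moment at which its call begins: read the wrist's pose just before it. get_calibration takes no time and is no camera call.
A pose or a line that the arm cannot do raises Unreachable and nothing moves.
- sign_off(): hands the job in; it is judged then, once.
Trained networks look in the newest picture that a camera, given by its name, has taken for a name from the list of things; names that differ only in an ending like _2 or _b are one class to them, and where a whole thing is asked for, a point or a joint stands for the part that bears it (a point fixed in the world has none). Each returns a list of dicts, best first, with "score" (0 to 1); they miss things now and then, are a little off and sometimes report something else, mostly with a low value. They report only what shows in the picture. A call takes as long as a camera call. They do not tell look-alikes from the thing itself.
- spot_in(name, camera): "extent" ([centre column, centre row, width, height] in pixels, round what is visible of it).
- regions_of(name, camera): "region" (384x512 bool, what is visible of it) and "extent" ([centre column, centre row, width, height] in pixels, round what is visible of it).
The state is a dict: "t": time; "joint_pos": joint angles; "qvel": joint speeds; "effort": joint torques, N m; "tcp_pos": TCP position; "ee_rot": TCP orientation; "wrist_force": force on the tool from outside, world axes, zero at the start; "moment": the same for the moment, N m; "grip_width": finger opening in mm; "grip_force": force on a finger pad.
Only numpy, scipy, OpenCV 4.12 (cv2) and the standard library are available. Lean on these libraries where they do the work, as an engineer would, in place of code of your own. Each camera call takes 0.05 s, during which the arm holds its last target. There are 200 camera calls.

## Working session

There is one attempt and no reset: what is moved stays moved. The work goes in short steps, each a Python script; the robot and the scene stay as the last script left them, time stands still between calls to the robot, and variables do not carry over. Pictures are saved under pics/ and viewed, at most 10 in all, crops included, and the job is handed in when it is done.

```bash
ls; mkdir -p pics; python3 - <<'E'
from station import *
import cv2,numpy as np
ims=[]
for c in ["scene","top"]:
    im=get_image(c);cv2.imwrite(f"pics/{c}0.png",im[:,:,::-1])
    k=get_calibration(c);print(c,k)
    for n in ["brick_a_mid","stand","bin"]:
        for d in spot_in(n,c): print(n,d)
o=get_obs();print(o)
print(get_calibration("wrist"))
E
```

```text
pics
scene {'fx': 404.07575922830927, 'fy': 404.07575922830927, 'cx': 257.0516844326887, 'cy': 188.44788760116023, 'D': array([-0.0400543,  0.       ,  0.       ,  0.       ,  0.       ]), 'R': array([[ 0.69599451,  0.71804413, -0.00206682],
       [ 0.61249757, -0.59518639, -0.52019216],
       [-0.37475106,  0.36078497, -0.85404675]]), 't': array([-330.86983013, -300.49380798, 1384.98261908])}
brick_a_mid {'extent': [217.1, 221.8, 55.8, 54.3], 'score': 0.9}
brick_a_mid {'extent': [227.7, 221.0, 166.8, 136.4], 'score': 0.23}
stand {'extent': [373.6, 176.7, 21.0, 33.0], 'score': 0.64}
stand {'extent': [229.5, 224.7, 165.8, 130.4], 'score': 0.6}
bin {'extent': [341.1, 121.8, 104.1, 92.3], 'score': 0.67}
bin {'extent': [279.9, 89.3, 41.8, 48.6], 'score': 0.66}
top {'fx': 498.16021762678645, 'fy': 498.16021762678645, 'cx': 264.9934662816203, 'cy': 187.3562479951611, 'D': array([-0.10147317,  0.        ,  0.        ,  0.        ,  0.        ]), 'R': array([[-0.01020735, -0.99992802,  0.00630541],
       [-0.99645791,  0.00964514, -0.08353803],
       [ 0.0834712 , -0.00713578, -0.9964846
[... 755 characters left out ...]
, 'wrist_force': array([0.74613233, 0.39730533, 0.57337557]), 'moment': array([0.00025568, 0.03276845, 0.01937338]), 'grip_force': 0.0, 'grip_width': 85.55388172527633}
{'fx': 300.3460078284518, 'fy': 300.3460078284518, 'cx': 252.4530927557363, 'cy': 189.68287601093152, 'D': array([-0.06649563,  0.        ,  0.        ,  0.        ,  0.        ]), 'mount': array([[-1.87371694e-03, -9.65168189e-01, -2.61623501e-01,
         6.71802344e+01],
       [ 9.99997789e-01, -2.05832447e-03,  4.31599274e-04,
         3.57843546e-01],
       [-9.55071945e-04, -2.61622114e-01,  9.65169911e-01,
        -1.40711848e+02],
       [ 0.00000000e+00,  0.00000000e+00,  0.00000000e+00,
         1.00000000e+00]])}
```

View pics/top0.png

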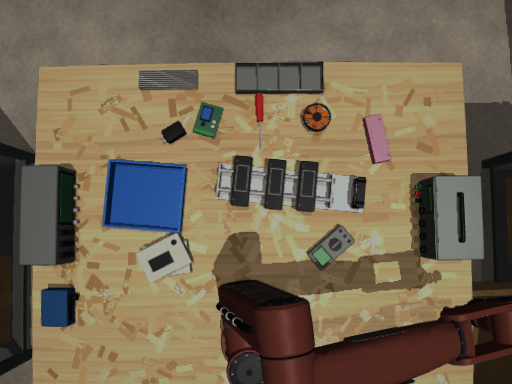

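View pics/scene0.png

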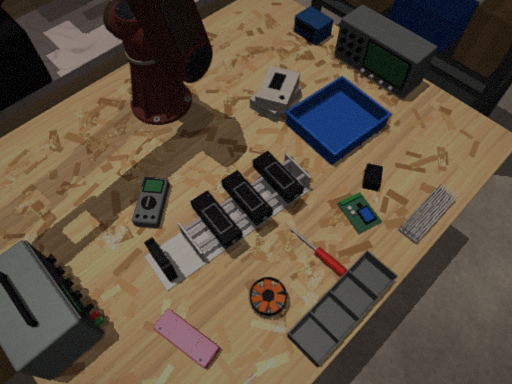

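The top view shows three black bricks on the stand at about (241,181), (275,184) and (308,186). The bin is at (145,195), the stand fan at (357,193), and the pink look-alike at (376,138), which I'll leave alone. Next I get a rough position from this view, then look from the wrist camera.

```bash
cat > h.py <<'E'
from station import *
import numpy as np, cv2
from scipy.spatial.transform import Rotation as Rn
def cam(name,o=None):
    k=get_calibration(name);K=np.array([[k["fx"],0,k["cx"]],[0,k["fy"],k["cy"]],[0,0,1.]])
    if name!="wrist": return K,np.array(k["D"]),np.array(k["R"]),np.array(k["t"])
    M=np.array(k["mount"]);T=np.eye(4);T[:3,:3]=Rn.from_euler("xyz",o["ee_rot"],degrees=True).as_matrix();T[:3,3]=o["tcp_pos"]
    W=np.linalg.inv(T@M);return K,np.array(k["D"]),W[:3,:3],W[:3,3]
def ray(c,px,z):
    K,D,R,t=c;p=cv2.undistortPoints(np.float64(px).reshape(-1,1,2),K,D).reshape(-1,2)
    d=np.c_[p,np.ones(len(p))]@R;C=-R.T@t
    return C+d*((z-C[2])/d[:,2])[:,None]
def proj(c,X):
    K,D,R,t=c;return cv2.projectPoints(np.float64(X).reshape(-1,1,3),cv2.Rodrigues(R)[0],t,K,D)[0].reshape(-1,2)
E
python3 - <<'E'
from h import *
try: print("go",grasp_offset)
except NameError: print("no grasp_offset")
c=cam("top")
print(ray(c,[[241,181],[275,184],[308,186]],96).round(), ray(c,[[108,160],[186,165],[182,232],[104,226]],60).round())
P=ray(c,[[275,184]],96)[0]
goto([P[0]-90,P[1]+40,400],[180,0,0])
o=get_obs();im=get_image("wrist");cv2.imwrite("pics/w0.png",im[:,:,::-1]);np.savez("w0.npz",im=im,p=o["tcp_pos"],r=o["ee_rot"])
for n in ["brick_a_mid","bin"]:
  for d in regions_of(n,"wrist"):print(n,d["extent"],d["score"])
print(o["t"],o["tcp_pos"],o["ee_rot"],o["wrist_force"])
E
```

```text
go 18.700000000000003
[[ 526.   25.   96.]
 [ 516.  -84.   96.]
 [ 508. -189.   96.]] [[604. 465.  60.]
 [584. 206.  60.]
 [366. 218.  60.]
 [387. 475.  60.]]
brick_a_mid [348.8, 95.5, 60.6, 119.6] 0.58
bin [54.2, 115.6, 106.6, 143.0] 0.61
2.7333 [425.69360482 -44.1258824  399.66599361] [ 1.79995215e+02  3.64345105e-02 -5.67125298e-02] [ 0.02691189 -0.89905086  0.59132963]
```

View pics/w0.png

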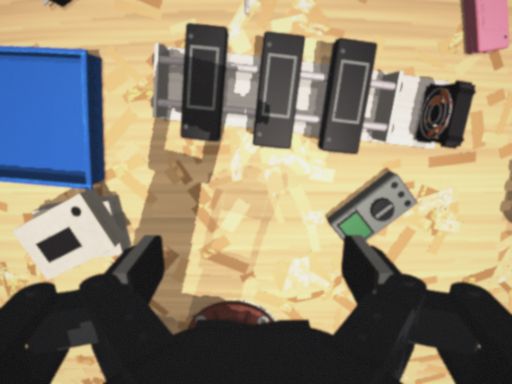

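The wrist view shows the three bricks clearly at about (205,82), (279,90) and (348,96), with the bin at the left. I'll fit the projected box outlines to the dark and blue regions.

```bash
cat > fit.py <<'E'
from h import *
from scipy.optimize import minimize
def hullmask(c,p,size,z0):
    l,w,h=np.array(size)/2;a=np.radians(p[2]);ca,sa=np.cos(a),np.sin(a)
    P=np.array([[sx*l,sy*w,(sz+1)*h] for sx in(-1,1) for sy in(-1,1) for sz in(-1,1)])
    X=np.c_[ca*P[:,0]-sa*P[:,1]+p[0],sa*P[:,0]+ca*P[:,1]+p[1],P[:,2]+z0]
    m=np.zeros((384*4,512*4),np.uint8);cv2.fillConvexPoly(m,cv2.convexHull(np.int32((proj(c,X)*4+1.5).round()))[:,0],1);return cv2.resize(m.astype(np.float32),(512,384),interpolation=cv2.INTER_AREA)
def fit(c,mask,p0,size,z0):
    roi=cv2.dilate(hullmask(c,p0,size,z0),np.ones((15,15)))>0
    m=(mask&roi).astype(np.float32)
    def cost(p):
        q=hullmask(c,p,size,z0);return 1-np.minimum(q,m).sum()/np.maximum(q,m).sum()
    r=minimize(cost,p0,method="Nelder-Mead",options=dict(initial_simplex=np.array(p0)+np.array([[0,0,0],[8,0,0],[0,8,0],[0,0,4]]),xatol=.05,fatol=1e-4,maxiter=200));return r.x,1-r.fun
def dark(im): return cv2.morphologyEx((im.max(2)<75).astype(np.uint8),cv2.MORPH_CLOSE,np.ones((5,5)))>0
def blue(im):
    i=im.astype(int);return (i[...,2]>i[...,0]+50)&(i[...,2]>70)
E
python3 - <<'E'
from fit import *
d=np.load("w0.npz");o=dict(tcp_pos=d["p"],ee_rot=d["r"]);cw=cam("wrist",o);ct=cam("top")
it=cv2.imread("pics/top0.png")[:,:,::-1]
for p in [[526,25,-4],[516,-84,-4],[508,-189,-4]]:
    for n,c,im in [("w",cw,d["im"]),("t",ct,it)]:
        r,i=fit(c,dark(im),p,(160,58,34),62);print(n,r.round(1),round(i,3))
r,i=fit(ct,blue(it),[485,341,-4],(215,250,60),0);print("bin",r.round(1),i)
m=dark(d["im"]).astype(np.uint8)*255;cv2.imwrite("pics/m.png",m)
E
```

```text
w [525.   26.7  -6.4] 0.854
t [528.8  25.9  -5.8] 0.95
w [514.7 -76.6  -9.7] 0.316
t [517.2 -82.5  -5.9] 0.948
w [ 506.4 -180.7   -7.3] 0.559
t [ 509.9 -184.4   -6.5] 0.935
bin [487.2 349.4  -4.8] 0.8976357579231262
```

```bash
cat > press.py <<'E'
from fit import *
YAW=-6.0
def ex(b): a=np.radians(YAW);return np.array(b)+0, np.array([np.cos(a),np.sin(a)])
def avg(T=.15):
    f=[];n=6
    for _ in range(n): wait(T/n);f.append(get_obs()["wrist_force"])
    return np.mean(f,0)
def press(b,side,depth=7.5,r=74,pic=None):
    c,u=ex(b);p=c+side*r*u;at=[180,0,YAW];L=lambda z,s:move_l([p[0],p[1],z],None,s)
    o=get_obs()
    if np.hypot(*(o["tcp_pos"][:2]-p))>3:
        if np.hypot(*(o["tcp_pos"][:2]-p))<170 and o["tcp_pos"][2]<140: move_l([p[0],p[1],112],at,250)
        else: goto([p[0],p[1],112],at)
    L(102,60);wait(.15);f0=avg();out=[]
    for z in (93.5,96-depth,93.5):
        L(z,25);wait(.25 if z<93 else .15)
        if z<93 and pic: cv2.imwrite(pic,get_image("scene")[:,:,::-1])
        out.append((avg()-f0).round(2))
    L(112,80);print("side",side,"Fz dn/deep/up",[x[2] for x in out],"Fxy",[list(x[:2]) for x in out],"t",round(get_obs()["t"],2))
E
python3 - <<'E'
from press import *
d=np.load("w0.npz");cw=cam("wrist",dict(tcp_pos=d["p"],ee_rot=d["r"]))
for q in ([(187,25),(227,27),(220,140),(182,137)],[(264,33),(303,38),(290,147),(254,143)],[(340,40),(376,43),(358,153),(320,149)]):
    X=ray(cw,q,96)[:,:2];e=X[0]+X[1]-X[2]-X[3];print(X.mean(0).round(1),np.degrees(np.arctan2(e[1],e[0])).round(1),np.linalg.norm(e)/2,np.linalg.norm(X[0]-X[1]))
grip(0,30);print(get_obs()["t"])
press([528,26],-1,pic="pics/p1.png")
press([528,26],1,pic="pics/p2.png")
E
```

```text
[527.1  24. ] -5.3 153.6123289771391 54.6539692572744
[515.8 -80.5] -5.3 150.92604130633063 53.92473960449554
[ 508.1 -182.5] -6.5 153.66546132480323 50.99973653812343
3.65
side -1 Fz dn/deep/up [np.float64(9.47), np.float64(9.24), np.float64(7.02)] Fxy [[np.float64(-5.52), np.float64(0.28)], [np.float64(-11.21), np.float64(1.26)], [np.float64(-4.43), np.float64(0.5)]] t 8.04
side 1 Fz dn/deep/up [np.float64(5.4), np.float64(7.04), np.float64(5.68)] Fxy [[np.float64(0.93), np.float64(-0.09)], [np.float64(3.58), np.float64(-0.27)], [np.float64(1.74), np.float64(-0.39)]] t 12.03
```

```bash
python3 - <<'E'
import cv2,numpy as np
a=[cv2.resize(cv2.imread(f"pics/{n}.png")[120:270,170:330],None,fx=2.4,fy=2.4) for n in("p1","p2")]
cv2.imwrite("pics/pp.png",np.hstack(a))
from press import *
im=get_image("top")
for p in [[528.8,25.9,-5.8],[517.2,-82.5,-5.9]]:print(fit(cam("top"),dark(im),p,(160,58,34),62))
E
```

```text
(array([534.54542491,  38.69342062, -16.00874908]), np.float64(0.4835004210472107))
(array([517.8725612 , -82.27238733,  -6.13772097]), np.float64(0.928446888923645))
```

View pics/pp.png

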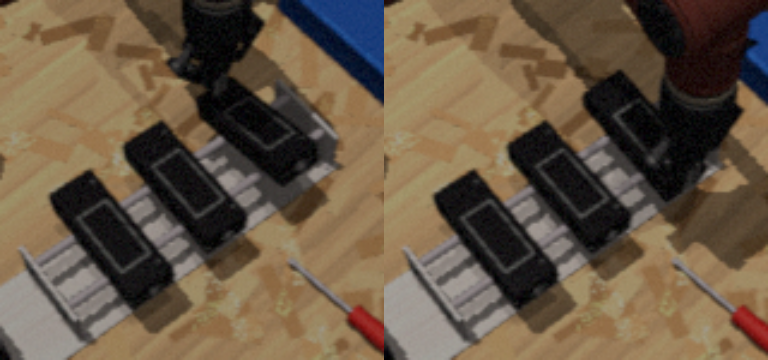

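Both ends of brick A tip well, and the force readings look like a sound brick that is heavier at its + end. The sideways rubbing is large, so I'll make the finger follow the tipping arc for the other presses.

```bash
python3 - <<'E'
s=open("press.py").read()
s=s.replace("r=74","r=71").replace("L=lambda z,s:move_l([p[0],p[1],z],None,s)","L=lambda z,s:move_l([*(p+side*u*max(0,96-z)*.85),z],None,s)").replace("L(102,60);wait(.15)","L(99,80);wait(.1)").replace("L(z,25)","L(z,35)")
open("press.py","w").write(s)
E
python3 - <<'E'
from press import *
press([516.8,-82],-1);press([516.8,-82],1)
press([509.5,-184],1);press([509.5,-184],-1)
E
```

```text
side -1 Fz dn/deep/up [np.float64(4.62), np.float64(4.58), np.float64(7.12)] Fxy [[np.float64(-3.06), np.float64(-0.69)], [np.float64(-4.9), np.float64(-0.96)], [np.float64(-4.91), np.float64(-0.59)]] t 15.75
side 1 Fz dn/deep/up [np.float64(5.36), np.float64(5.11), np.float64(6.32)] Fxy [[np.float64(1.04), np.float64(-0.11)], [np.float64(2.14), np.float64(0.05)], [np.float64(2.44), np.float64(-0.12)]] t 19.4
side 1 Fz dn/deep/up [np.float64(5.48), np.float64(5.19), np.float64(6.33)] Fxy [[np.float64(1.67), np.float64(0.33)], [np.float64(2.72), np.float64(-0.46)], [np.float64(2.95), np.float64(-0.17)]] t 22.88
side -1 Fz dn/deep/up [np.float64(6.12), np.float64(6.99), np.float64(7.6)] Fxy [[np.float64(-2.49), np.float64(0.46)], [np.float64(-5.03), np.float64(0.03)], [np.float64(-3.86), np.float64(0.27)]] t 26.53
```

The rubbing friction muddies the comparison. The cleanest test is to repeat the last press on each brick along the same path: if the part is loose it now lies at that end, so the initial force must drop a lot.

```bash
python3 - <<'E'
from press import *
press([509.5,-184],-1,depth=9,pic="pics/p3.png")
press([516.8,-82],1,depth=9,pic="pics/p4.png")
E
python3 - <<'E'
import cv2,numpy as np
from fit import *
c=cam("scene")
def tm(b,yaw,side,th):
    a=np.radians(yaw);t=np.radians(th);u=np.array([np.cos(a),np.sin(a),0])*side;z=np.array([0,0,1.]);v=np.cross(z,u)
    pts=[]
    for s in(-80,80):
        for w in(-29,29):
            for h in(0,34):
                dx=s-32;pts.append(np.array([b[0],b[1],62])+u*(32+dx*np.cos(t)+h*np.sin(t))+v*w+z*(h*np.cos(t)-dx*np.sin(t)))
    m=np.zeros((384,512),np.uint8);cv2.fillConvexPoly(m,cv2.convexHull(np.int32(proj(c,pts).round()))[:,0],1);return m>0
for f,b,s in(("p1",(528,26),-1),("p2",(528,26),1),("p3",(509.5,-184),-1),("p4",(516.8,-82),1)):
    d=dark(cv2.imread(f"pics/{f}.png"));r=[]
    for th in range(0,20,2):
        m=tm(b,-5.8,s,th);R=cv2.dilate(tm(b,-5.8,s,8).astype(np.uint8),np.ones((13,13)))>0
        # score: dark coverage inside minus dark outside
        r.append(round(float((m&d).sum()/(m|(d&R)).sum()),3))
    print(f,r)
E
```

```text
side -1 Fz dn/deep/up [np.float64(6.47), np.float64(6.83), np.float64(7.71)] Fxy [[np.float64(-2.33), np.float64(-0.13)], [np.float64(-5.86), np.float64(-1.04)], [np.float64(-3.57), np.float64(-0.08)]] t 29.62
side 1 Fz dn/deep/up [np.float64(6.02), np.float64(5.48), np.float64(6.85)] Fxy [[np.float64(1.62), np.float64(-0.26)], [np.float64(2.57), np.float64(-0.8)], [np.float64(2.7), np.float64(-0.58)]] t 33.45
p1 [0.612, 0.609, 0.606, 0.606, 0.61, 0.607, 0.604, 0.587, 0.586, 0.578]
p2 [0.634, 0.647, 0.665, 0.656, 0.667, 0.664, 0.664, 0.655, 0.662, 0.669]
p3 [0.695, 0.686, 0.688, 0.696, 0.675, 0.682, 0.676, 0.674, 0.663, 0.658]
p4 [0.613, 0.632, 0.633, 0.637, 0.651, 0.644, 0.644, 0.666, 0.678, 0.674]
```

```bash
python3 - <<'E'
import cv2,numpy as np
a=[cv2.resize(cv2.imread(f"pics/{n}.png")[r:r+100,x:x+130],None,fx=3,fy=3,interpolation=cv2.INTER_CUBIC) for n,x,r in(("scene0",160,160),("p3",160,160),("scene0",210,140),("p4",210,140))]
cv2.imwrite("pics/q.png",cv2.convertScaleAbs(np.vstack([np.hstack(a[:2]),np.hstack(a[2:])]),alpha=1.7))
E
```

```text
(no output)
```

View pics/q.png

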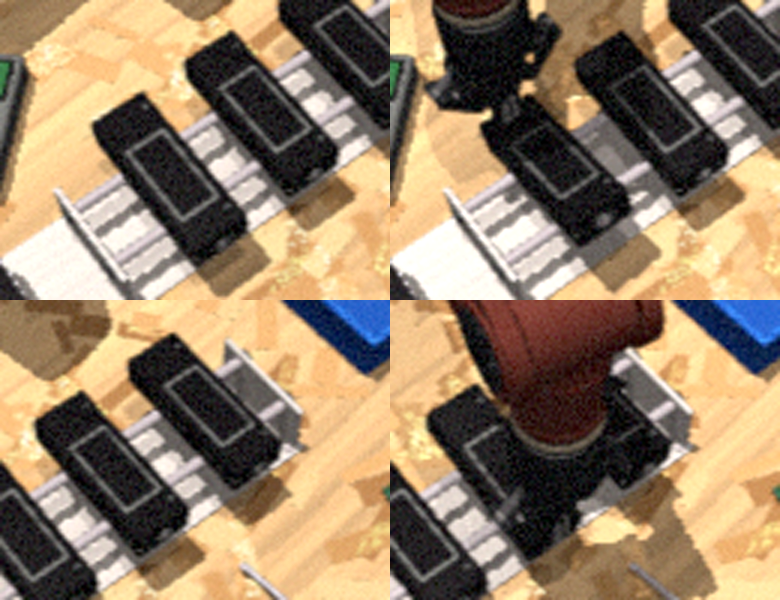

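```bash
sed -i 's/out.append((avg()-f0).round(2))/out.append((avg(.1)-f0).round(2));zz=get_obs()["tcp_pos"] if z<93 else 0\n        if z<93:print("deep tcp",zz.round(1),end=" ")/; s/wait(.25 if z<93 else .15)/wait(.25 if z<93 else .1)/; s/wait(.1);f0=avg()/wait(.05);f0=avg(.1)/' press.py
sed -i 's/L(112,80);print(.*/L(101,120);M=[round(float(x[2]*(r-32)-side*(x[:2]@u)*34)) for x in out];print("side",side,"Fz",[float(x[2]) for x in out],"M",M,"t",round(get_obs()["t"],2))/; s/112\],at/104],at/g; s/at,250/at,300/; s/L(z,35)/L(z,40)/' press.py
python3 - <<'E'
from press import *
press([516.8,-82],1,depth=12.5)
press([509.5,-184],1,depth=12.5,pic="pics/p5.png")
E
python3 - <<'E'
import cv2,numpy as np
from fit import *
c=cam("scene")
def corners(b,yaw,side,th):
    a=np.radians(yaw);t=np.radians(th);u=np.array([np.cos(a),np.sin(a),0])*side;z=np.array([0,0,1.]);v=np.cross(z,u)
    P=[np.array([b[0],b[1],62])+u*(32+(-112)*np.cos(t)+h*np.sin(t))+v*w+z*(h*np.cos(t)+112*np.sin(t)) for w,h in((-29,0),(29,0),(-29,34),(29,34))]
    return proj(c,P).round(1).tolist()
for th in(0,5,10,15):print(th,corners((509.5,-184),-6,-1,th))
E
```

```text
deep tcp [598.2 -90.6  83.8] side 1 Fz [5.13, 4.15, 6.2] M [165, 107, 175] t 36.16
deep tcp [ 590.6 -192.6   83.5] side 1 Fz [5.71, 2.41, 5.34] M [170, 36, 62] t 39.35
0 [[243.1, 237.3], [225.0, 250.1], [242.7, 231.7], [224.1, 244.8]]
5 [[242.9, 235.6], [224.7, 248.5], [241.7, 229.1], [223.0, 242.3]]
10 [[242.5, 233.7], [224.1, 246.6], [240.6, 226.3], [221.7, 239.5]]
15 [[241.8, 231.5], [223.3, 244.5], [239.2, 223.3], [220.2, 236.5]]
```

Brick C's moment dropped from 170 to 62 once it was tipped further, so its part slid and it is faulty. Brick B didn't change (165 to 175), so it is sound. Brick A is next, with the same deeper tip.

```bash
python3 - <<'E'
from press import *
p=get_obs()["tcp_pos"];move_l([p[0],p[1],115],None,150)
c,u=ex([528,26]);q=c+71*u;move_l([q[0],q[1],106],None,300)
press([528,26],1,depth=12.5)
press([528,26],-1,depth=12.5)
E
```

```text
deep tcp [609.6  17.4  83.8] side 1 Fz [5.14, 2.79, 5.3] M [164, 13, 84] t 43.1
deep tcp [446.7  34.6  83.4] side -1 Fz [5.88, 1.5, 5.96] M [182, 33, 116] t 46.38
```

```bash
python3 - <<'E'
from press import *
c,u=ex([528,26]);p=c-71*u;move_l([*p,99],None,120);wait(.05);f0=avg(.1)
move_l([*(p-u*2.1),93.5],None,40);wait(.1);f=avg(.1)-f0
print(f.round(2),f[2]*39+(f[:2]@u)*34,get_obs()["t"])
move_l([*(p-u*2.1),104],None,120)
im=get_image("top");print(get_obs()["t"]);cv2.imwrite("pics/top2.png",im[:,:,::-1])
ct=cam("top")
for q in [[528.8,25.9,-5.8],[517.2,-82.5,-5.9],[509.9,-184.4,-6.5]]:print(fit(ct,dark(im),q,(160,58,34),62))
E
```

```text
[-3.03 -0.26  5.21] 101.83718807929066 47.275
47.575
(array([522.97204576,  12.92853595,   9.53316611]), np.float64(0.5366992354393005))
(array([517.19932658, -82.48163654,  -5.87159761]), np.float64(0.9130736589431763))
(array([ 510.64005567, -184.3984966 ,   -6.5759682 ]), np.float64(0.9375659227371216))
```

View pics/top2.png

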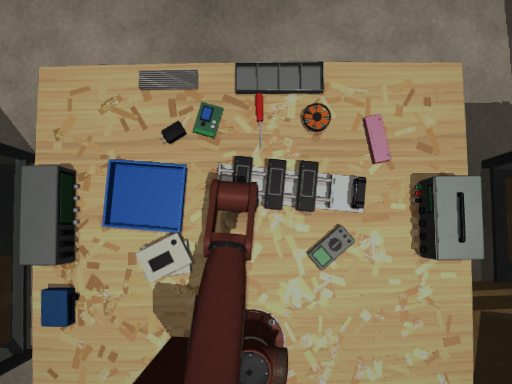

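A's low reading (102 after 182 on the same press) confirms that its part slides too, so A and C go into the bin. First I'll settle the bin's position offline.

```bash
python3 - <<'E'
from fit import *
ct=cam("top");im=cv2.imread("pics/top2.png")[:,:,::-1];i=im.astype(int)
m=(i[...,2]>i[...,0]+35)&(i[...,2]>45);m[:150]=0;m[240:]=0;m[:,:98]=0;m[:,195:]=0
m=cv2.morphologyEx(m.astype(np.uint8),cv2.MORPH_CLOSE,np.ones((7,7)))>0
ys,xs=np.nonzero(m);print(xs.min(),xs.max(),ys.min(),ys.max())
for s in ([485,341,-4],[480,335,-6]):print(fit(ct,m,s,(215,250,60),0))
d=np.load("w0.npz");cw=cam("wrist",dict(tcp_pos=d["p"],ee_rot=d["r"]))
print("rim right",ray(cw,[[101,50],[92,187],[103,180]],60).round())
r=fit(ct,m,[485,341,-4],(215,250,60),0)[0];h=(hullmask(ct,r,(215,250,60),0)>.5).astype(np.uint8)
v=im[:,:,::-1].copy();cv2.drawContours(v,cv2.findContours(h,0,1)[0],-1,(0,0,255),1)
rr=hullmask(ct,r,(215,250,1),60)>.5;cv2.drawContours(v,cv2.findContours(rr.astype(np.uint8),0,1)[0],-1,(0,255,0),1)
cv2.imwrite("pics/bin.png",cv2.resize(v[140:250,80:260],None,fx=4,fy=4))
E
```

```text
102 185 159 232
(array([487.25557773, 348.67775712,  -5.10530339]), np.float64(0.9643582105636597))
(array([486.1713884 , 349.0975276 ,  -4.86106888]), np.float64(0.9640858769416809))
rim right [[583. 185.  60.]
 [368. 226.  60.]
 [380. 205.  60.]]
```

View pics/bin.png

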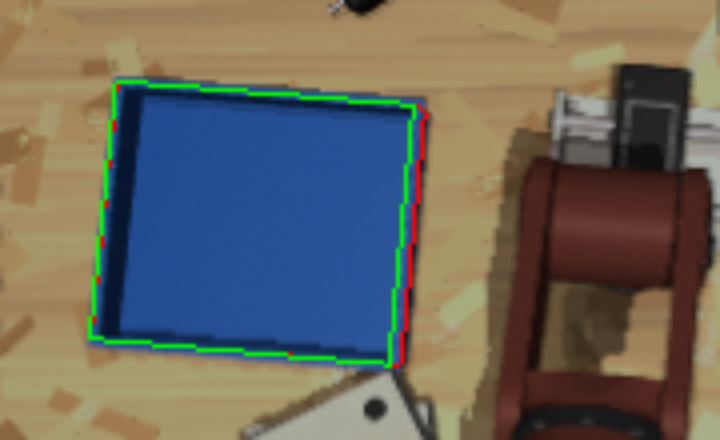

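```bash
cat > pp.py <<'E'
from press import *
def pick_place(b,off,yaw,bin_off,top):
    a=np.radians(yaw);g=np.array(b)+off*np.array([np.cos(a),np.sin(a)])
    o=get_obs()
    move_l([g[0],g[1],112],[180,0,yaw],300)
    move_l([g[0],g[1],63],None,120)
    grip(40,70);o=get_obs();print("grip",o["grip_width"],o["grip_force"],o["t"])
    if not 50<o["grip_width"]<64: return False
    move_l([g[0],g[1],top],None,180);o=get_obs();print("lift",o["grip_width"],o["wrist_force"].round(1),o["moment"].round(2))
    by=-5.0;q=np.radians(by);ux=np.array([np.cos(q),np.sin(q)]);uy=np.array([-ux[1],ux[0]])
    T=np.array([486,345])+uy*bin_off+ux*off
    move_l([*T,top],[180,0,by],300);move_l([*T,25],None,200);move_l([*T,8.5],None,50)
    print("at",get_obs()["wrist_force"].round(1));grip(70);move_l([*T,112],None,250)
    print("done",get_obs()["t"]);return True
E
python3 - <<'E'
from pp import *
p=get_obs()["tcp_pos"];move_l([p[0],p[1],112],None,150);grip(80)
pick_place([528,25.5],-8,-6,57,118)
cv2.imwrite("pics/top3.png",get_image("top")[:,:,::-1])
E
```

```text
grip 56.96210368753935 76.48662865161896 49.825
lift 56.827153340141514 [-0.2  0.5 -3.8] [ 0.01  0.01 -0.09]
at [-0.1 -0.2 -3.6]
done 53.6417
```

View pics/top3.png

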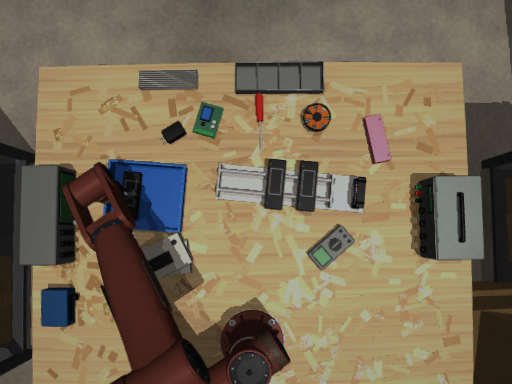

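A lies flat in the bin. There's time left for one fresh + press on C to confirm it before lifting.

```bash
python3 - <<'E'
from press import *
grip(0);c,u=ex([509.5,-184]);p=c+71*u;move_l([*p,108],[180,0,YAW],400);move_l([*p,99],None,80);wait(.15);f0=avg(.1)
move_l([*(p+u*2.1),93.5],None,40);wait(.1);f=avg(.1)-f0
print(f.round(2),f[2]*39-(f[:2]@u)*34,get_obs()["t"])
move_l([*(p+u*2.1),106],None,120);print(get_obs()["t"])
E
```

```text
[ 2.21 -0.27  4.02] 80.98276895466054 57.025
57.275
```

C's reading is 81 against 157–170 before, so it is faulty. Moving it now.

```bash
python3 - <<'E'
from pp import *
p=get_obs()["tcp_pos"];move_l([p[0],p[1],112],None,150);grip(80)
pick_place([509.8,-184],8,-6.3,-52,125)
cv2.imwrite("pics/top4.png",get_image("top")[:,:,::-1])
E
```

```text
grip 56.98531636084189 76.95917397737503 59.525
lift 56.86969890635873 [-0.6 -0.3 -4.9] [ 0.01  0.05 -0.  ]
at [-0.9 -0.2 -3.7]
done 63.7417
```

View pics/top4.png

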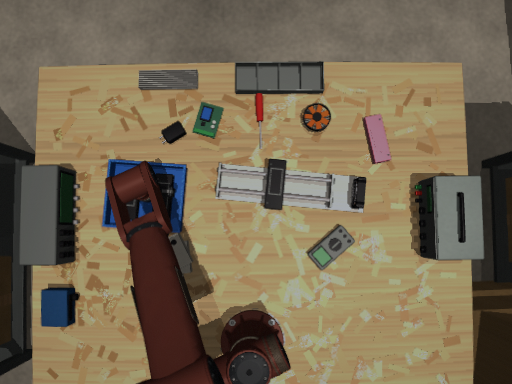

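```bash
python3 - <<'E'
from h import *
cv2.imwrite("pics/s5.png",cv2.resize(get_image("scene")[60:180,250:420],None,fx=4,fy=4)[:,:,::-1])
E
```

```text
(no output)
```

View pics/s5.png

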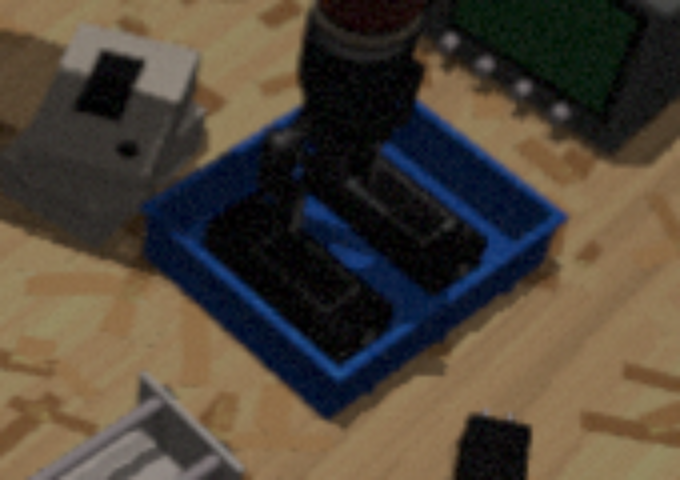

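Both bricks lie flat in the bin at about (300,270) and (410,210) in the crop, and the gripper is clear above them.

```bash
python3 -c "
from station import *
print(get_obs()['t']);print(sign_off())"
```

```text
63.8417
the job is handed in; nothing more can be done
None
```

I handed the job in at 63.8 s: the two outer bricks tested as faulty and lie flat in the blue bin, and the middle one tested sound and stays across both rails.

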